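Isolate the polisher at its guarded switch

TASK

The polishing pad is about to be changed, so switch off the polisher: with a fingertip flip up the red guard of its isolator, push the toggle beneath it from the on side (the guard's open mouth) over to the off side (the hinge), then let the guard drop fully shut over it. Work lightly and pinch nothing; leave the yellow-guarded isolator (the extractor, which keeps running) shut and on, and do not pick up or shift any of the loose things lying about.

Things in the scene. Friction and masses are not known exactly. Their poses are not given: they have to be found in the camera images.
- red_isolator: grey cast switch box with the RED guard, screwed to the bench left or right of a plain red carton: 108 (x) x 92 (y) x 52 mm high, black switch plate on top at z = 55. Origin: centre of its underside. Its +x points from the guard's lip and open mouth (front, facing the robot) to the hinge (rear), z up. A conduit leaves the rear 28 mm up and enters the bench at x = 100 mm
- yellow_isolator: the identical box with the YELLOW guard, on the other side; same frame and sizes. To be left alone
- red_guard_hinge (a point): middle of the red guard's hinge pin, at x = +36, y = 0, z = 90 mm in the box's frame; the pin runs along the box's y, between two steel cheeks (y = +-37 mm, x = 28 to 44) that reach z = 96 mm. The guard is a plastic hood of about 70 g, 66 mm wide (60 clear inside): a 3 mm top plate running 84 mm forward from the pin, side walls 30 mm deep, front and underside open
- red_guard_lip (a point): middle of the free edge of the red guard's finger lip; moves with the guard. The 58 mm wide, 3 mm thick lip rises at 31 degrees from the front edge of the top plate. Guard shut: free edge 104 mm forward of the pin and 12 mm above it (box frame x = -68, z = 102 mm), 14 mm in front of the box's face, so a fingertip fits under it from the front
- red_guard (a joint): opening angle of the red guard, rad: 0 shut, growing as the lip rises and swings back over the hinge, stop at 1.95. No spring; it balances at about 1.67: let go below about 1.6 it drops shut by itself, beyond about 1.75 it leans back on its stop and stays open until tipped forward past the balance again. Fully open, the lip's edge is at box frame x = 86, z = 182 mm
- yellow_guard (a joint): opening angle of the yellow guard, rad, 0 shut; as the red one
- red_toggle_tip (a point): rounded tip of the red isolator's steel bat toggle, 29 mm long, 12 mm thick near the tip, pivoting about the box's y at x = +2, z = 56 mm; tip at about z = 83 mm, x = -9 mm when on and x = +13 mm when off
- red_toggle (a joint): angle of that toggle, rad: 0 = on (leaning to the lip end), 0.76 = off (leaning to the hinge). Over-centre snap: pushed past the middle (0.38) it jumps to its far stop and stays there; it resists with about 1.6 N at the tip. The guard shuts over it in either position
- yellow_toggle (a joint): the same for the yellow isolator's toggle; it starts on (0) and stays on
- tape_measure: loose yellow pocket tape measure, 78x34x64 mm, origin at the centre of its underside
- polish_pad: loose yellow polishing pad, a disc 90 mm across and 22 mm high, origin at the centre of its underside
- screwdriver_red: loose red-handled screwdriver lying on the bench, 225 mm long, 30 mm high, origin at the centre of its underside
- sanding_block: loose brown cork sanding block, 64x112x34 mm, origin at the centre of its underside

How it is judged:
By the outcome, as a careful person would: the job done as asked, in the order asked, and still so for the second after the job is handed in, with the robot touching nothing.
It also fails if it takes over 51 s, if anything falls off the work surface, if the arm or the gripper's body presses on something with over 40 N, if the wrist force passes 120 N, or if a joint passes its speed limit or range.

ROBOT

A 6-joint arm with a two-finger parallel gripper is mounted at the origin on the work surface; the furniture and walls round the work are solid. World frame = base frame: x ahead of the robot, y to its left, z up, the work surface at z = 0. Lengths are in m, angles in rad, forces in N, time in s.
With the tool pointing down it reaches from about 0.325 to 0.75 m from the base axis. Payload 7.6 kg.
Tool frame: the origin (TCP) lies between the finger pads; the fingertips stand 11 mm ahead of it and the grasp point (between the pads) lies 8 mm behind it (r.tips_ahead is the distance from the TCP to the fingertips, in m); z points along the fingers, y is the line along which they close (so a half turn about z gives the same grasp; the last joint's range is limited). The gripper opens to 85 mm and grips with 20 to 120 N. Pads are 22 mm wide; open, the fingers measure 114 mm over their backs; the gripper's body (76 mm by 85 mm) begins 54 mm behind the grasp point. The pads swing forward as they close: fully open they stand 13 mm farther back than shut.
Start: joints at [1.277, 0.052, 1.401, -0, 1.689, -0.07], TCP at [0.116, 0.512, 0.242] pointing down, gripper open.
Joint ranges: [-2.9, 2.9], [-0.91, 2.17], [0.12, 2.37], [-1.06, 4.2], [0.26, 2.73], [-2.93, 2.93]. Speed limits (rad/s): [2.57, 2.57, 3.01, 3.14, 3.14, 3.14].

INTERFACE

Orientations are given as a unit quaternion [x, y, z, w].
In Python, from workcell import r gives the robot as it stands.
- The arm moves only by the tool inch_along, called after "Emit:" as a command line: name --argument value ..., lists and objects as JSON in quotes. Schema: {"type":"object","properties":{"plan":{"type":"array","items":{"type":"object","properties":{"drx":{"type":"number"},"dry":{"type":"number"},"drz":{"type":"number"},"tx":{"type":"number"},"ty":{"type":"number"},"tz":{"type":"number"},"finger_gap":{"type":"number"}},"additionalProperties":false,"required":["finger_gap"]},"minItems":1,"maxItems":20},"clamp_n":{"type":"number"},"only":{"type":"string"},"quiet":{"type":"boolean"},"lines":{"type":"string"}},"required":["plan"],"additionalProperties":false}. plan is a list of rows, 1 to 20 of them, each an object with the fields drx, dry, drz (a rotation vector in parts of the range, where 1.0 means 2 rad), tx, ty, tz (the shift in fractions of the full range, 1 being 0.8 m), finger_gap (the finger opening in m); a field left out counts as zero (the opening has to be given); each row shifts and turns the commanded pose from where the row before left it, along the tool's axes as they then stand; what a row does not reach is not made up. A row lasts 1/12 s, in which the tool goes at most 0.0417 m and 0.125 rad, less where a joint would pass 70% of its speed; a pose out of reach is approached as far as the arm can. The fingers move at their own pace and stop on an object; clamp_n is the grip in N (left out, the last holds). Time passes only in rows, so rows that do not move let the fingers close. The tool returns the time, the measured TCP pose, the force, the opening and the grip force at its end. only (a regular expression) keeps the lines of the reply that match it, lines (a string "A,B") keeps lines A to B, and quiet returns only ok. Input that does not fit is refused with a message, and nothing moves.
- r.read_state(): the state, without advancing time (a new reading comes with each control period).
- r.camera(name): name is "scene" or "top"; returns the picture (400x640x3 uint8, red, green, blue); there is no depth.
- r.camera_info(name): a dict with "vertical_fov" (degrees; the focal length in pixels is half the picture's height over the tangent of half this angle, whatever the lens; pixels are square), "cx", "cy" (the principal point, pixels), "world_from_camera" (4x4, takes a point from camera to world coordinates). Camera axes: x right, y down, z forward; pixel columns grow to the right and rows downward; lengths in m; the calibration is good to about 2 mm. A picture is of the moment at which its call begins. camera_info takes no time and is no camera call.
- r.close_job(): hands the job in; it is judged then, once.
The state is a dict: "t": time; "joint_pos": joint angles; "joint_vel": joint speeds; "joint_torque": joint torques, N m; "tcp_pos": TCP position; "tcp_rot": TCP orientation; "wrist_force": force on the tool from outside, world axes, zero at the start; "wrist_torque": the same for the moment, N m; "finger_gap": finger opening in m; "gripper_force": force on a finger pad.
Only numpy, scipy, OpenCV 4.12 (cv2) and the standard library are available. Lean on these libraries where they do the work, as an engineer would, in place of code of your own. Each camera call takes 0.05 s, during which the arm holds its last target. There are 200 camera calls.

## Working session

There is one attempt and no reset: what is moved stays moved. The work goes in short steps, Python scripts to look and compute and a tool call to move; the robot and the scene stay as the last step left them, time stands still between calls to the robot, and variables do not carry over. Pictures are saved under pics/ and viewed, at most 13 in all, crops included, and the job is handed in when it is done.

```bash
ls; mkdir -p pics
```

Run:
```python
from workcell import r
import cv2
for n in("scene","top"):
    cv2.imwrite(f"pics/{n}0.png",r.camera(n)[:,:,::-1]); print(n,r.camera_info(n))
print(r.read_state())
```

```text
pics
workcell.py
scene {'vertical_fov': 53.43237326972958, 'cx': 319.1178578492675, 'cy': 202.85970189517647, 'world_from_camera': array([[ 0.72560765, -0.36365104,  0.58416732, -0.07079728],
       [-0.68785352, -0.40644268,  0.60138331, -0.72447761],
       [ 0.01873686, -0.83818988, -0.54505657,  0.67017368],
       [ 0.        ,  0.        ,  0.        ,  1.        ]])}
top {'vertical_fov': 53.48708575454446, 'cx': 322.51403809952666, 'cy': 199.72921112180012, 'world_from_camera': array([[ 0.02364847, -0.98882364,  0.14720247,  0.35291839],
       [-0.99949008, -0.02654536, -0.0177461 , -0.09984295],
       [ 0.0214553 , -0.14670774, -0.98894717,  1.33864895],
       [ 0.        ,  0.        ,  0.        ,  1.        ]])}
{'t': 0.1, 'joint_pos': array([ 1.27667212e+00,  5.27702930e-02,  1.40163983e+00, -1.75045864e-05,
        1.68856862e+00, -7.02993076e-02]), 'joint_vel': array([-1.45148955e-03, -1.59827868e-04, -2.22215293e-03, -1.64869531e-03,
        1.37217942e-03,  2.69617155e-05]), 'joint_torque': array([ 1.85604738e-03, -3.82579565e+01, -3.60985816e+01, -1.89557409e-05,
        4.84614793e-03,  6.97105997e-05]), 'tcp_pos': array([0.11643847, 0.51166813, 0.24155005]), 'tcp_rot': array([ 1.11679980e-01,  9.93743982e-01, -6.83148138e-04, -1.17035070e-04]), 'wrist_force': array([-0.03951871, -0.61302585,  0.31771428]), 'wrist_torque': array([-0.02721756, -0.01796097, -0.05065742]), 'gripper_force': 0.0, 'finger_gap': 0.08547721134126045}
```

View pics/scene0.png

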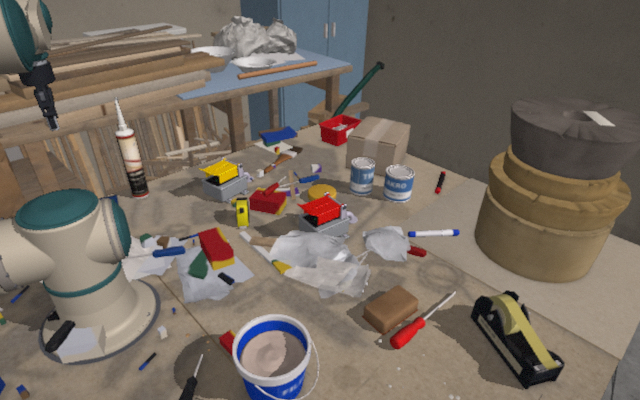

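View pics/top0.png

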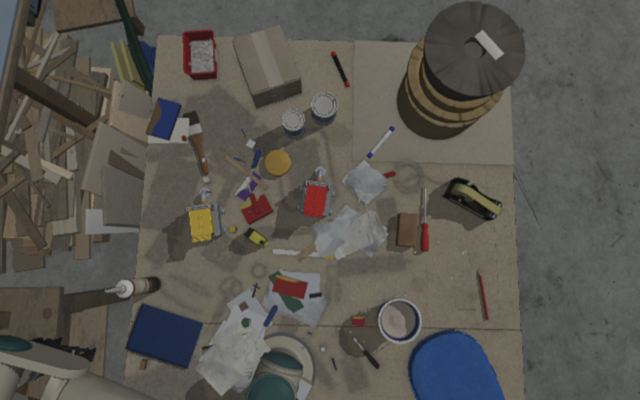

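The top view shows the red guard at about (317,198) and the yellow one at (203,224), with the carton between them at (257,208). In the scene view the red box is at about (323,215). I'll enlarge both.

Run:
```python
import cv2,numpy as np
a=cv2.imread("pics/top0.png")[160:230,280:360]; b=cv2.imread("pics/scene0.png")[180:250,285:365]
f=lambda i:cv2.convertScaleAbs(cv2.resize(i,None,fx=5,fy=5,interpolation=cv2.INTER_CUBIC),alpha=1.3)
i=np.hstack([f(a),f(b)])
for k in range(0,800,50): cv2.line(i,(k,0),(k,6),(0,255,0),1)
for k in range(0,350,50): cv2.line(i,(0,k),(6,k),(0,255,0),1)
cv2.imwrite("pics/crop.png",i)
```

```text
(no output)
```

View pics/crop.png

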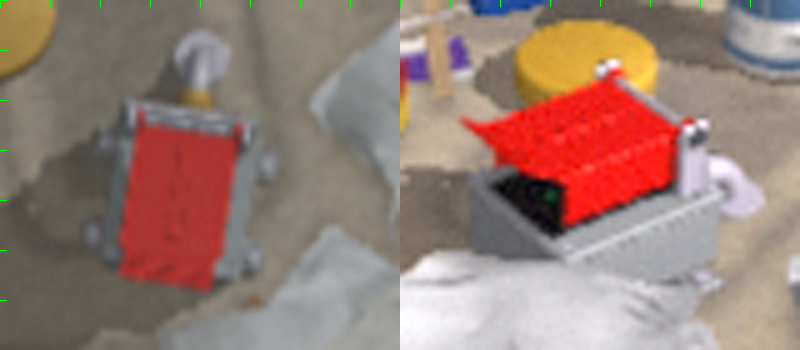

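The left crop (top camera) shows the lip edge from (119,275) to (212,290) and the rear corners of the cheeks at (126,103) and (255,122). The right crop (scene camera) shows the far lip corner at (462,122), the cheek tops at (608,66) and (693,126), and the front corners of the box at (565,262) and (472,178). Next I fit the pose.

Create h.py:
```python
import numpy as np,cv2
from workcell import r
from scipy.optimize import least_squares
def proj(n,P):
    c=r.camera_info(n);M=np.linalg.inv(c["world_from_camera"]);f=200/np.tan(np.radians(c["vertical_fov"]/2))
    q=np.atleast_2d(P)@M[:3,:3].T+M[:3,3]; return q[:,:2]/q[:,2:]*f+[c["cx"],c["cy"]]
def W(p,B):
    x,y,a,z=p;c,s=np.cos(a),np.sin(a);B=np.atleast_2d(B)
    return np.c_[x+c*B[:,0]-s*B[:,1],y+s*B[:,0]+c*B[:,1],z+B[:,2]]
```

Run:
```python
from h import *
T=[(119,275,-68,29,102),(212,290,-68,-29,102),(126,103,44,37,96),(255,122,44,-37,96),(244,277,-54,-46,52)]
S=[(62,122,-68,29,102),(208,66,36,37,96),(293,126,36,-37,96),(165,262,-54,-46,52),(72,178,-54,46,52)]
T=np.array(T,float);S=np.array(S,float)
tu=(T[:,:2]+.5)/5-.5+[280,160];su=(S[:,:2]+.5)/5-.5+[285,180]
def res(p): return np.r_[proj("top",W(p,T[:,2:]/1e3))-tu,proj("scene",W(p,S[:,2:]/1e3))-su]
o=least_squares(lambda p:res(p).ravel(),[.55,-.1,0,0],loss="soft_l1",x_scale=.01)
print(o.x);print(res(o.x).round(2))
p=o.x
# triangulate lip left corner & check
def ray(n,u):
    c=r.camera_info(n);f=200/np.tan(np.radians(c["vertical_fov"]/2));m=c["world_from_camera"]
    return m[:3,3],m[:3,:3]@np.array([(u[0]-c["cx"])/f,(u[1]-c["cy"])/f,1])
a,d=ray("top",tu[0]);b,e=ray("scene",su[0]);k=np.linalg.lstsq(np.c_[d,-e],b-a,rcond=None)[0];print("lip+ tri",a+k[0]*d,b+k[1]*e,W(p,[-.068,.029,.102]))
# overlay
P=[[x,y,z] for x in(-54,54) for y in(-46,46) for z in(0,52)]+[[-68,y,102] for y in(-29,29)]+[[x,y,90] for x in(36,-48) for y in(-33,33)]+[[x,y,96] for x in(28,44) for y in(-37,37)]
out=[]
for n,o0 in(("top",(280,160)),("scene",(285,180))):
    i=cv2.imread(f"pics/{n}0.png")[o0[1]:o0[1]+70,o0[0]:o0[0]+80];i=cv2.resize(i,None,fx=5,fy=5)
    for u in proj(n,W(p,np.array(P)/1e3)): cv2.circle(i,tuple(int(v) for v in ((u-o0)+.5)*5),3,(0,255,0),1)
    out.append(i)
cv2.imwrite("pics/ov.png",np.hstack(out))
```

```text
[ 0.55204963 -0.10203939 -0.12099094  0.00201227]
[[ 0.53  0.04]
 [ 0.29 -0.26]
 [ 2.01 -0.36]
 [-0.78 -0.77]
 [-0.64  0.45]
 [-0.49  0.13]
 [ 0.18 -0.01]
 [ 0.29  0.12]
 [ 0.05 -0.04]
 [-1.46 -0.08]]
lip+ tri [ 0.4882046  -0.06336723  0.10327909] [ 0.48998342 -0.06474691  0.10343315] [[ 0.48804693 -0.06504407  0.10401227]]
```

View pics/ov.png

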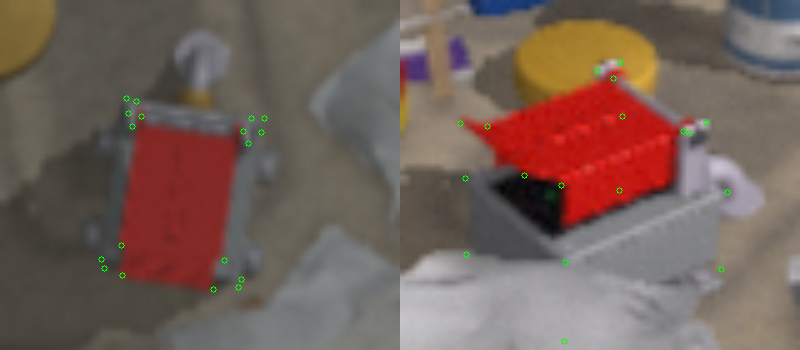

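The overlay agrees within about 2 mm: lip z is 0.103 against 0.102, and the box sits near (0.552, −0.102) with yaw −0.12. Next I check the tall cartridge by the swing path, and write a helper that works out moves in tool axes.

Add to h.py:
```python
from scipy.spatial.transform import Rotation as R
BOX=[.552,-.102,-.124,0.]
def ray(n,u):
    c=r.camera_info(n);f=200/np.tan(np.radians(c["vertical_fov"]/2));m=c["world_from_camera"]
    return m[:3,3],m[:3,:3]@np.array([(u[0]-c["cx"])/f,(u[1]-c["cy"])/f,1])
def tri(u,v):
    a,d=ray("top",u);b,e=ray("scene",v);k=np.linalg.lstsq(np.c_[d,-e],b-a,rcond=None)[0];return (a+k[0]*d+b+k[1]*e)/2,np.linalg.norm(a+k[0]*d-b-k[1]*e)
def rot(tilt):  # finger dir tilted from straight down towards box +x by tilt; tool y ~ box y
    c,s=np.cos(BOX[2]),np.sin(BOX[2]);by=np.array([-s,c,0]);bx=np.array([c,s,0])
    z=np.array([0,0,-1])*np.cos(tilt)+bx*np.sin(tilt); return R.from_matrix(np.c_[np.cross(by,z),by,z])
def go(target,tilt,what="tip"): # target in box frame mm: 'tip' centre of fingertip, 'cor' upper/front corner of fingertip
    s=r.read_state();q=R.from_quat(s["tcp_rot"]);g=rot(tilt)
    t=W(BOX,np.array(target)/1e3)[0]; off=np.array([0,0,.011]) if what=="tip" else np.array([-.011,0,.011])
    tcp=t-g.apply(off)
    print("rotvec",(q.inv()*g).as_rotvec().round(3),"then d",g.inv().apply(tcp-s["tcp_pos"]).round(4),"(d in present axes",q.inv().apply(tcp-s["tcp_pos"]).round(4),") tcp",tcp.round(3))
def where():
    s=r.read_state();q=R.from_quat(s["tcp_rot"]);c,sn=np.cos(BOX[2]),np.sin(BOX[2]);B=np.array([[c,sn,0],[-sn,c,0],[0,0,1]])
    for n,o in(("tip",[0,0,.011]),("cor",[-.011,0,.011])): print(n,(1e3*B@(s["tcp_pos"]+q.apply(o)-[BOX[0],BOX[1],0])).round(1))
    print("t",round(s["t"],2),"F",s["wrist_force"].round(1),"j",s["joint_pos"].round(2))
```

Run:
```python
from h import *
print("tube top",tri((122,289),(117,100)))
P=lambda n,u,z:(lambda a,d:a+d*(z-a[2])/d[2])(*ray(n,u))
print("tube base",P("scene",(138,195),0),"tape",P("top",(257,237),.06),"bucket",P("top",(398,318),.12))
go([-110,0,200],0.785)
go([-110,0,200],0)
```

```text
tube top (array([0.25986377, 0.38055237, 0.3145607 ]), np.float64(0.01428468126862524))
tube base [0.25446844 0.42730317 0.        ] tape [0.41701788 0.08407605 0.06      ] bucket [ 0.18355009 -0.35545555  0.12      ]
rotvec [-0.04  -0.784 -0.094] then d [-0.2523 -0.5551  0.2998] (d in present axes [-0.4437 -0.5134  0.0344] ) tcp [ 0.435 -0.087  0.208]
rotvec [-0.001 -0.    -0.1  ] then d [-0.3981 -0.5551  0.0306] (d in present axes [-0.4515 -0.5126  0.0312] ) tcp [ 0.443 -0.088  0.211]
```

The manual's scale: shifts go in shares of 0.8 m and turns go in shares of 2 rad. Converting my numbers, -0.04 m is -0.05.

Emit:
inch_along --plan '[{"tz":-0.05, "finger_gap":0}, {"tz":-0.05, "finger_gap":0}, {"tz":-0.05, "finger_gap":0}, {"tz":-0.05, "finger_gap":0}, {"finger_gap":0}]' --clamp_n 20

```text
t: 0.52
tcp_pos: [0.1166, 0.5122, 0.4114]
tcp_rot: [0.112, 0.994, 0.007, 0.001]
wrist_force: [-0.9, -0.3, 1.6]
finger_gap: 0.0257
gripper_force: 0.0
```

Emit:
inch_along --plan '[{"tx":-0.0375, "ty":-0.025, "finger_gap":0}, {"tx":-0.0375, "ty":-0.025, "finger_gap":0}, {"tx":-0.0375, "ty":-0.025, "finger_gap":0}, {"tx":-0.0375, "ty":-0.025, "finger_gap":0}, {"tx":-0.0375, "ty":-0.025, "finger_gap":0}, {"tx":-0.0375, "ty":-0.025, "finger_gap":0}, {"tx":-0.0375, "ty":-0.025, "finger_gap":0}, {"tx":-0.0375, "ty":-0.025, "finger_gap":0}, {"tx":-0.0375, "ty":-0.025, "finger_gap":0}, {"tx":-0.0375, "ty":-0.025, "finger_gap":0}]'

```text
t: 1.35
tcp_pos: [0.3655, 0.2488, 0.402]
tcp_rot: [0.112, 0.994, -0.0, -0.0]
wrist_force: [1.7, 0.5, 1.0]
finger_gap: 0.0001
gripper_force: 0.0
```

Emit:
inch_along --plan '[{"tx":-0.0163, "ty":-0.0388, "finger_gap":0}, {"tx":-0.0163, "ty":-0.0388, "finger_gap":0}, {"tx":-0.0163, "ty":-0.0388, "finger_gap":0}, {"tx":-0.0163, "ty":-0.0388, "finger_gap":0}, {"tx":-0.0163, "ty":-0.0388, "finger_gap":0}, {"tx":-0.0163, "ty":-0.0388, "finger_gap":0}, {"tx":-0.0163, "ty":-0.0388, "finger_gap":0}, {"tx":-0.0163, "ty":-0.0388, "finger_gap":0}, {"tx":-0.0163, "ty":-0.0388, "finger_gap":0}, {"tx":-0.0163, "ty":-0.0388, "finger_gap":0}, {"finger_gap":0}]'

```text
t: 2.27
tcp_pos: [0.4228, -0.0851, 0.4008]
tcp_rot: [0.114, 0.993, -0.0, -0.001]
wrist_force: [0.5, 0.1, -0.4]
finger_gap: 0.0001
gripper_force: 0.0
```

```bash
python3 -c "
from h import *
where();go([-130,0,200],0.785);go([-110,0,80],0.785)"
```

```text
tip [-130.3    0.7  389.8]
cor [-119.4   -0.4  389.8]
t 2.27 F [ 0.5  0.1 -0.4] j [-0.28 -0.18  1.31 -0.    2.02 -1.63]
rotvec [-0.042 -0.787 -0.1  ] then d [ 0.1417 -0.0007  0.1312] (d in present axes [ 0.0069 -0.0013  0.193 ] ) tcp [ 0.415 -0.085  0.208]
rotvec [-0.042 -0.787 -0.1  ] then d [ 0.2124 -0.0007  0.2303] (d in present axes [-0.0133  0.0009  0.313 ] ) tcp [ 0.435 -0.087  0.088]
```

To row units: -0.1125 rad is -0.0563.

Emit:
inch_along --plan '[{"drx":-0.003, "dry":-0.0563, "drz":-0.0072, "finger_gap":0}, {"drx":-0.003, "dry":-0.0563, "drz":-0.0072, "finger_gap":0}, {"drx":-0.003, "dry":-0.0563, "drz":-0.0072, "finger_gap":0}, {"drx":-0.003, "dry":-0.0563, "drz":-0.0072, "finger_gap":0}, {"drx":-0.003, "dry":-0.0563, "drz":-0.0072, "finger_gap":0}, {"drx":-0.003, "dry":-0.0563, "drz":-0.0072, "finger_gap":0}, {"drx":-0.003, "dry":-0.0563, "drz":-0.0072, "finger_gap":0}, {"finger_gap":0}]'

```text
t: 2.93
tcp_pos: [0.4211, -0.0802, 0.3991]
tcp_rot: [0.055, 0.922, -0.022, 0.384]
wrist_force: [0.4, -0.8, -1.3]
finger_gap: 0.0003
gripper_force: 0.0
```

Emit:
inch_along --plan '[{"tx":0.0354, "tz":0.0328, "finger_gap":0}, {"tx":0.0354, "tz":0.0328, "finger_gap":0}, {"tx":0.0354, "tz":0.0328, "finger_gap":0}, {"tx":0.0354, "tz":0.0328, "finger_gap":0}, {"tx":0.0354, "tz":0.0328, "finger_gap":0}, {"finger_gap":0}]'

```text
t: 3.43
tcp_pos: [0.4125, -0.0782, 0.1978]
tcp_rot: [0.055, 0.925, -0.019, 0.374]
wrist_force: [-0.5, -0.6, -1.9]
finger_gap: -0.0001
gripper_force: 0.0
```

```bash
python3 -c "
from h import *
where();go([-110,0,80],0.785)
go([-66,0,90],0.785,'cor')"
```

```text
tip [-133.7    6.4  189.9]
cor [-125.8    6.5  197.5]
t 3.43 F [-0.5 -0.6 -1.9] j [-0.41 -0.9   2.33  0.25  0.98 -1.92]
rotvec [ 0.009 -0.016  0.001] then d [ 0.0611 -0.0063  0.0945] (d in present axes [ 0.0595 -0.0071  0.0954] ) tcp [ 0.435 -0.087  0.088]
rotvec [ 0.009 -0.016  0.001] then d [ 0.0339 -0.0063  0.1185] (d in present axes [ 0.0319 -0.0073  0.119 ] ) tcp [ 0.471 -0.092  0.09 ]
```

To row units: 0.0178 m is 0.0223, 0.0045 m is 0.0056, -0.016 rad is -0.008.

```bash
python3 -c "
from h import *
go([-90,0,130],0.785,'cor')"
```

```text
rotvec [ 0.009 -0.016  0.001] then d [ 0.0226 -0.0063  0.0732] (d in present axes [ 0.0214 -0.007   0.0735] ) tcp [ 0.447 -0.089  0.13 ]
```

Emit:
inch_along --plan '[{"drx":0.0045, "dry":-0.008, "drz":0.0005, "finger_gap":0}, {"tx":0.0056, "ty":-0.002, "tz":0.0223, "finger_gap":0}, {"tx":0.0056, "ty":-0.002, "tz":0.0223, "finger_gap":0}, {"tx":0.0056, "ty":-0.002, "tz":0.0223, "finger_gap":0}, {"tx":0.0056, "ty":-0.002, "tz":0.0223, "finger_gap":0}, {"finger_gap":0}]'

```text
t: 3.93
tcp_pos: [0.4566, -0.0921, 0.1485]
tcp_rot: [0.056, 0.919, -0.027, 0.39]
wrist_force: [-0.4, -0.2, -0.7]
finger_gap: 0.0001
gripper_force: 0.0
```

```bash
python3 -c "
from h import *
where();go([-78,0,82],0.785,'cor')"
```

```text
tip [-87.9  -2.  140.9]
cor [-80.3  -2.  148.8]
t 3.93 F [-0.4 -0.2 -0.7] j [-0.38 -0.65  2.31  0.28  0.71 -1.97]
rotvec [-0.004  0.018  0.003] then d [0.0454 0.002  0.0487] (d in present axes [0.0463 0.0023 0.0478] ) tcp [ 0.459 -0.09   0.082]
```

To row units: 0.0122 m is 0.0153, 0.0005 m is 0.0006, 0.018 rad is 0.009.

Emit:
inch_along --plan '[{"drx":-0.002, "dry":0.009, "drz":0.0015, "finger_gap":0}, {"tx":0.0143, "ty":0.0006, "tz":0.0153, "finger_gap":0}, {"tx":0.0143, "ty":0.0006, "tz":0.0153, "finger_gap":0}, {"tx":0.0143, "ty":0.0006, "tz":0.0153, "finger_gap":0}, {"tx":0.0143, "ty":0.0006, "tz":0.0153, "finger_gap":0}, {"finger_gap":0}]'

```text
t: 4.43
tcp_pos: [0.4579, -0.0899, 0.0806]
tcp_rot: [0.057, 0.922, -0.023, 0.381]
wrist_force: [-0.6, 0.4, -1.0]
finger_gap: 0.0002
gripper_force: 0.0
```

```bash
python3 -c "
from h import *
where();go([-64,0,84],0.785,'cor');go([-60,0,95],0.785,'cor')"
```

```text
tip [-87.1   0.4  72.9]
cor [-79.3   0.4  80.6]
t 4.43 F [-0.6  0.4 -1. ] j [-0.38 -0.5   2.36  0.35  0.54 -2.06]
rotvec [ 0.001 -0.001 -0.   ] then d [-0.0132 -0.0004  0.0084] (d in present axes [-0.0132 -0.0004  0.0084] ) tcp [ 0.473 -0.092  0.084]
rotvec [ 0.001 -0.001 -0.   ] then d [-0.0238 -0.0004  0.0035] (d in present axes [-0.0238 -0.0004  0.0034] ) tcp [ 0.477 -0.093  0.095]
```

To row units: -0.0082 m is -0.0103, -0.0042 m is -0.0053.

Emit:
inch_along --plan '[{"tx":-0.0083, "tz":0.0053, "finger_gap":0}, {"tx":-0.0083, "tz":0.0053, "finger_gap":0}, {"tx":-0.0053, "tz":-0.0026, "finger_gap":0}, {"tx":-0.0053, "tz":-0.0026, "finger_gap":0}, {"tx":-0.0103, "tz":-0.007, "finger_gap":0}, {"tx":-0.0103, "tz":-0.007, "finger_gap":0}, {"tx":-0.0103, "tz":-0.007, "finger_gap":0}, {"finger_gap":0}]'

```text
t: 5.1
tcp_pos: [0.4826, -0.0936, 0.126]
tcp_rot: [0.057, 0.921, -0.025, 0.384]
wrist_force: [-0.4, 0.1, -0.3]
finger_gap: 0.0001
gripper_force: 0.3
```

```bash
python3 -c "
from h import *
where()
for n,(x,y) in dict(scene=(220,110),top=(220,120)).items(): cv2.imwrite(f'pics/lift_{n}.png',r.camera(n)[y:y+150,x:x+200,::-1])
cv2.imwrite('pics/lift.png',cv2.resize(np.hstack([cv2.imread(f'pics/lift_{n}.png') for n in('scene','top')]),None,fx=2,fy=2))"
```

```text
tip [-62.1  -0.2 118.3]
cor [-54.3  -0.2 126.1]
t 5.1 F [-0.4  0.1 -0.3] j [-0.36 -0.49  2.26  0.29  0.61 -1.97]
```

View pics/lift.png

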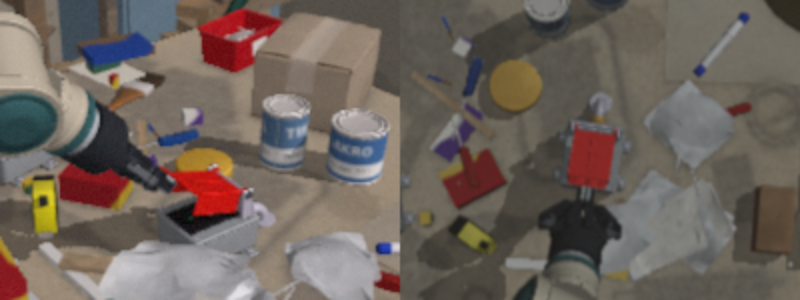

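The scene view shows the finger under the lip (about (170,185) in the left crop) and the red guard partly raised. The force is near zero. I continue along the arc.

To row units: -0.0097 m is -0.0121, -0.0092 m is -0.0115.

Emit:
inch_along --plan '[{"tx":-0.0101, "tz":-0.0028, "finger_gap":0}, {"tx":-0.0101, "tz":-0.0028, "finger_gap":0}, {"tx":-0.0101, "tz":-0.0028, "finger_gap":0}, {"tx":-0.0121, "finger_gap":0}, {"tx":-0.0121, "finger_gap":0}, {"tx":-0.0121, "finger_gap":0}, {"tx":-0.0115, "tz":0.0036, "finger_gap":0}, {"tx":-0.0115, "tz":0.0036, "finger_gap":0}, {"tx":-0.0115, "tz":0.0036, "finger_gap":0}, {"finger_gap":0}]'

```text
t: 6.03
tcp_pos: [0.5412, -0.1007, 0.1799]
tcp_rot: [0.057, 0.922, -0.024, 0.383]
wrist_force: [-1.2, -0.4, -0.5]
finger_gap: -0.0003
gripper_force: 0.2
```

```bash
python3 -c "
from h import *
where();go([33,0,187],.785,'cor')
i=r.camera('scene')[110:260,220:420,::-1]
cv2.imwrite('pics/lift2.png',cv2.resize(i,None,fx=2,fy=2))"
```

```text
tip [ -3.   -0.  172.1]
cor [  4.7  -0.  179.9]
t 6.03 F [-1.2 -0.4 -0.5] j [-0.32 -0.35  2.05  0.22  0.68 -1.88]
rotvec [-0.001  0.003  0.   ] then d [-0.025  0.     0.015] (d in present axes [-0.025  0.     0.015] ) tcp [ 0.569 -0.104  0.187]
```

View pics/lift2.png

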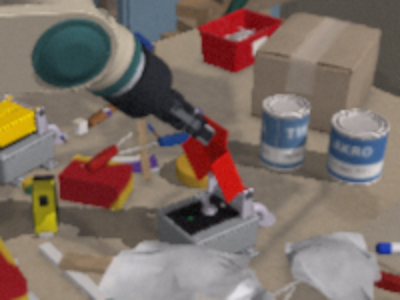

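The guard is well up, at roughly 1.2 rad, and the toggle is visible under it. I go on past the balance point slowly.

To row units: -0.0083 m is -0.0104, 0.0047 m is 0.0059.

Emit:
inch_along --plan '[{"tx":-0.0104, "tz":0.0063, "finger_gap":0}, {"tx":-0.0104, "tz":0.0063, "finger_gap":0}, {"tx":-0.0104, "tz":0.0063, "finger_gap":0}, {"tx":-0.0064, "tz":0.0078, "finger_gap":0}, {"tx":-0.0064, "tz":0.0078, "finger_gap":0}, {"tx":-0.0064, "tz":0.0078, "finger_gap":0}, {"tx":-0.0029, "tz":0.0059, "finger_gap":0}, {"finger_gap":0}, {"finger_gap":0}]'

```text
t: 6.83
tcp_pos: [0.5959, -0.1074, 0.1803]
tcp_rot: [0.057, 0.922, -0.024, 0.381]
wrist_force: [-0.2, -1.0, 0.5]
finger_gap: 0.0001
gripper_force: 0.0
```

```bash
python3 -c "
from h import *
where()"
```

```text
tip [5.200e+01 1.000e-01 1.725e+02]
cor [5.980e+01 1.000e-01 1.803e+02]
t 6.83 F [-0.2 -1.   0.5] j [-0.29 -0.17  1.9   0.2   0.64 -1.85]
```

Emit:
inch_along --plan '[{"tx":0.0088, "tz":-0.0088, "finger_gap":0}, {"tx":0.0175, "tz":-0.0175, "finger_gap":0}, {"tx":0.0263, "tz":-0.0263, "finger_gap":0}, {"tx":0.0263, "tz":-0.0263, "finger_gap":0}, {"finger_gap":0}]'

```text
t: 7.25
tcp_pos: [0.5042, -0.0956, 0.1798]
tcp_rot: [0.057, 0.922, -0.024, 0.382]
wrist_force: [1.2, -0.0, -0.4]
finger_gap: 0.0002
gripper_force: 0.0
```

```bash
python3 -c "
from h import *
where();go([-35,0,100],.785,'cor')
i=r.camera('scene')[110:260,220:420,::-1]
cv2.imwrite('pics/open.png',cv2.resize(i,None,fx=2,fy=2))"
```

```text
tip [-40.4   0.5 172. ]
cor [-32.6   0.5 179.8]
t 7.25 F [ 1.2 -0.  -0.4] j [-0.34 -0.48  2.14  0.23  0.72 -1.9 ]
rotvec [-0. -0. -0.] then d [ 0.0581 -0.0005  0.0548] (d in present axes [ 0.0581 -0.0004  0.0548] ) tcp [ 0.502 -0.096  0.1  ]
```

View pics/open.png

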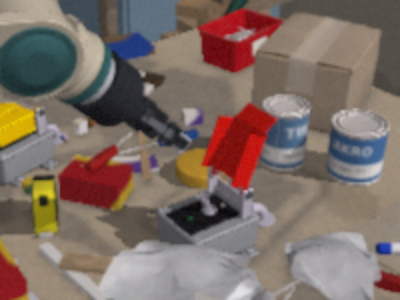

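The guard leans back open and the toggle leans forward at about (208,208). Now I lower the finger in front of the toggle and push.

To row units: 0.015 m is 0.0188, 0.0132 m is 0.0165.

Emit:
inch_along --plan '[{"tx":0.0188, "tz":0.0165, "finger_gap":0}, {"tx":0.0188, "tz":0.0165, "finger_gap":0}, {"tx":0.0188, "tz":0.0165, "finger_gap":0}, {"tx":0.0188, "tz":0.0165, "finger_gap":0}, {"tx":0.0049, "tz":0.0138, "finger_gap":0}, {"tx":0.0049, "tz":0.0138, "finger_gap":0}, {"finger_gap":0}]'

```text
t: 7.88
tcp_pos: [0.5124, -0.0968, 0.0775]
tcp_rot: [0.058, 0.923, -0.023, 0.38]
wrist_force: [0.0, 0.4, 0.0]
finger_gap: -0.0005
gripper_force: 0.0
```

```bash
python3 -c "
from h import *
where()"
```

```text
tip [-32.2   0.2  69.7]
cor [-24.3   0.2  77.5]
t 7.88 F [0.  0.4 0. ] j [-0.33 -0.27  2.21  0.34  0.46 -2.03]
```

Emit:
inch_along --plan '[{"tx":-0.005, "tz":0.005, "finger_gap":0}, {"tx":-0.005, "tz":0.005, "finger_gap":0}, {"tx":-0.005, "tz":0.005, "finger_gap":0}, {"finger_gap":0}]'

```text
t: 8.22
tcp_pos: [0.532, -0.0997, 0.0828]
tcp_rot: [0.057, 0.921, -0.024, 0.384]
wrist_force: [-2.6, 0.9, 3.1]
finger_gap: -0.0001
gripper_force: 2.2
```

```bash
python3 -c "
from h import *
where();go([0,0,79],.785,'cor')"
```

```text
tip [-12.4  -0.2  75.1]
cor [-4.6 -0.2 82.9]
t 8.22 F [-2.6  0.9  3.1] j [-0.32 -0.22  2.16  0.33  0.44 -2.02]
rotvec [-0.001  0.005  0.   ] then d [-0.0006  0.0002  0.006 ] (d in present axes [-0.0005  0.0002  0.006 ] ) tcp [ 0.537 -0.1    0.079]
```

To row units: 0.004 m is 0.005, -0.002 m is -0.0025.

Emit:
inch_along --plan '[{"tx":-0.0025, "tz":0.005, "finger_gap":0}, {"tx":-0.0025, "tz":0.005, "finger_gap":0}, {"finger_gap":0}]'

```text
t: 8.47
tcp_pos: [0.539, -0.1004, 0.0779]
tcp_rot: [0.057, 0.922, -0.024, 0.382]
wrist_force: [-0.0, -0.2, 0.6]
finger_gap: 0.0001
gripper_force: 0.0
```

```bash
python3 -c "
from h import *
where()
cv2.imwrite('pics/tog.png',cv2.resize(r.camera('scene')[150:250,270:380,::-1],None,fx=4,fy=4))"
```

```text
tip [-5.3  0.  70.1]
cor [ 2.4  0.  77.9]
t 8.47 F [-0.  -0.2  0.6] j [-0.32 -0.18  2.14  0.34  0.43 -2.02]
```

View pics/tog.png

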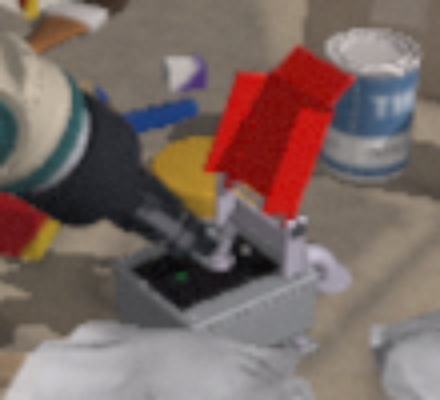

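The finger is at the toggle and the contact force is gone, so it has snapped over. I retreat back and up, check it, then straighten the tool.

To row units: -0.035 m is -0.0438, -0.0265 m is -0.0331.

Emit:
inch_along --plan '[{"tz":-0.025, "finger_gap":0}, {"tz":-0.0438, "finger_gap":0}, {"tx":-0.0331, "tz":-0.0331, "finger_gap":0}, {"tx":-0.0331, "tz":-0.0331, "finger_gap":0}, {"tx":-0.0331, "tz":-0.0331, "finger_gap":0}, {"tx":-0.0331, "tz":-0.0331, "finger_gap":0}, {"finger_gap":0}]'

```text
t: 9.1
tcp_pos: [0.5012, -0.096, 0.2766]
tcp_rot: [0.057, 0.919, -0.026, 0.389]
wrist_force: [0.7, -0.5, 1.0]
finger_gap: 0.0001
gripper_force: 0.0
```

Emit:
inch_along --plan '[{"dry":0.056, "finger_gap":0}, {"dry":0.056, "finger_gap":0}, {"dry":0.056, "finger_gap":0}, {"dry":0.056, "finger_gap":0}, {"dry":0.056, "finger_gap":0}, {"finger_gap":0}]'

```text
t: 9.6
tcp_pos: [0.5008, -0.0956, 0.2647]
tcp_rot: [0.062, 0.992, -0.007, 0.109]
wrist_force: [0.0, -0.2, 0.3]
finger_gap: 0.0001
gripper_force: 0.0
```

```bash
python3 -c "
from h import *
where();go([150,0,260],.2);go([125,0,165],.2)
t=cv2.resize(r.camera('top')[160:230,280:360,::-1],None,fx=5,fy=5)
s=cv2.resize(r.camera('scene')[170:240,285:365,::-1],None,fx=5,fy=5)
cv2.imwrite('pics/off.png',cv2.convertScaleAbs(np.hstack([t,s]),alpha=1.3))"
```

```text
tip [-49.2   0.  254. ]
cor [-38.5   0.  256.4]
t 9.6 F [ 0.  -0.2  0.3] j [-0.28 -0.16  1.57  0.03  1.51 -1.72]
rotvec [ 0.     0.019 -0.   ] then d [-0.1967 -0.      0.0337] (d in present axes [-0.196  -0.      0.0374] ) tcp [ 0.699 -0.12   0.271]
rotvec [ 0.     0.019 -0.   ] then d [-0.1533 -0.      0.1218] (d in present axes [-0.151  -0.      0.1247] ) tcp [ 0.674 -0.117  0.176]
```

View pics/off.png

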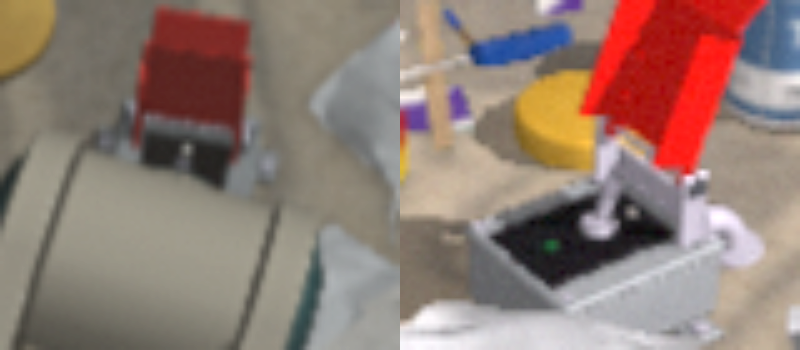

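To row units: -0.0393 m is -0.0491, 0.0067 m is 0.0084, 0.019 rad is 0.0095.

```bash
python3 -c "
from h import *
print('can tops',tri((293,117),(362,164)),tri((323,101),(399,172)))
for n,o in(('on',[-9,0,83]),('off',[13,0,83]),('pivot',[2,0,56])): print(n,(proj('scene',W(BOX,np.array(o)/1e3))[0]-[285,170]+.5)*5+[400,0])"
```

```text
can tops (array([ 0.80614264, -0.01682837,  0.09337105]), np.float64(0.007271759763801776)) (array([ 0.86980591, -0.11410519,  0.08140365]), np.float64(0.005717438395875478))
on [583.43279696 195.98147167]
off [616.37635086 182.92645345]
pivot [598.68641335 230.97940405]
```

Emit:
inch_along --plan '[{"dry":0.0095, "finger_gap":0}, {"tx":-0.0491, "tz":0.0084, "finger_gap":0}, {"tx":-0.0491, "tz":0.0084, "finger_gap":0}, {"tx":-0.0491, "tz":0.0084, "finger_gap":0}, {"tx":-0.0491, "tz":0.0084, "finger_gap":0}, {"tx":-0.0491, "tz":0.0084, "finger_gap":0}, {"finger_gap":0}]'

```text
t: 10.28
tcp_pos: [0.7013, -0.1208, 0.2662]
tcp_rot: [0.062, 0.993, -0.006, 0.1]
wrist_force: [-1.1, 0.1, -3.9]
finger_gap: -0.0003
gripper_force: 0.0
```

```bash
python3 -c "
from h import *
where();go([125,0,165],.2)"
```

```text
tip [ 1.527e+02 -1.000e-01  2.554e+02]
cor [ 1.635e+02 -1.000e-01  2.576e+02]
t 10.28 F [-1.1  0.1 -3.9] j [-0.23  0.44  0.91  0.02  1.59 -1.67]
rotvec [ 0.001  0.    -0.   ] then d [0.0451 0.0001 0.0831] (d in present axes [0.0451 0.0001 0.0831] ) tcp [ 0.674 -0.117  0.176]
```

In the scene image the toggle bat goes up and right from its pivot at (598,229). That fits off (616,183) and rules out on (583,196). The cans are low and well clear, so I drop behind the guard and tip it forward.

The manual's scale: shifts go in shares of 0.8 m and turns go in shares of 2 rad. Converting my numbers, 0.0277 m is 0.0346, 0.015 m is 0.0188.

Emit:
inch_along --plan '[{"tx":0.0188, "tz":0.0346, "finger_gap":0}, {"tx":0.0188, "tz":0.0346, "finger_gap":0}, {"tx":0.0188, "tz":0.0346, "finger_gap":0}, {"finger_gap":0}]'

```text
t: 10.62
tcp_pos: [0.6654, -0.1158, 0.1742]
tcp_rot: [0.062, 0.993, -0.005, 0.096]
wrist_force: [-0.7, -0.0, -2.2]
finger_gap: 0.0
gripper_force: 0.0
```

```bash
python3 -c "
from h import *
where()"
```

```text
tip [116.3   0.3 163.4]
cor [127.1   0.3 165.5]
t 10.62 F [-0.7 -0.  -2.2] j [-0.24  0.36  1.19  0.02  1.4  -1.68]
```

Emit:
inch_along --plan '[{"tx":0.0113, "tz":-0.0023, "finger_gap":0}, {"tx":0.0113, "tz":-0.0023, "finger_gap":0}, {"tx":0.01, "tz":-0.002, "finger_gap":0}, {"tx":0.01, "tz":-0.002, "finger_gap":0}, {"tx":0.01, "tz":-0.002, "finger_gap":0}, {"tx":0.01, "tz":-0.002, "finger_gap":0}, {"finger_gap":0}]'

```text
t: 11.2
tcp_pos: [0.6196, -0.1105, 0.1857]
tcp_rot: [0.062, 0.993, -0.007, 0.105]
wrist_force: [0.0, -0.1, 0.0]
finger_gap: 0.0
gripper_force: 0.0
```

```bash
python3 -c "
from h import *
where()
cv2.imwrite('pics/tip.png',cv2.resize(r.camera('scene')[110:250,270:420,::-1],None,fx=4,fy=4))"
```

```text
tip [ 7.040e+01 -1.000e-01  1.749e+02]
cor [ 8.120e+01 -1.000e-01  1.772e+02]
t 11.2 F [ 0.  -0.1  0. ] j [-0.25  0.21  1.35  0.03  1.37 -1.69]
```

View pics/tip.png

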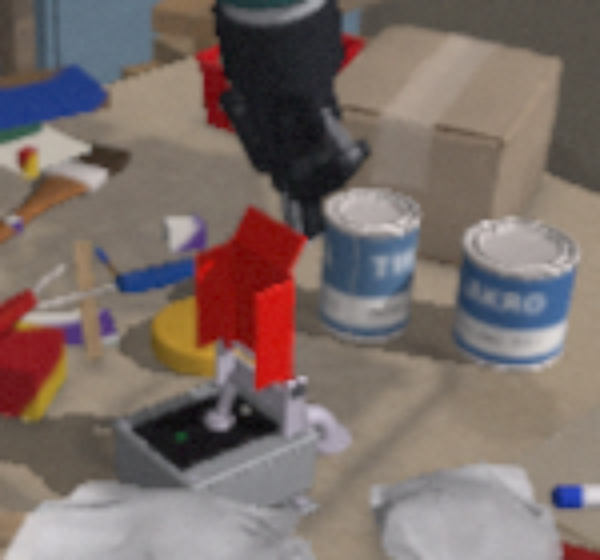

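The guard has been tipped to about upright and the toggle clearly leans back to off, at about (225,395). I pull slightly further and let it drop.

To row units: 0.008 m is 0.01, 0.002 m is 0.0025.

Emit:
inch_along --plan '[{"tx":0.01, "tz":0.0025, "finger_gap":0}, {"tx":0.01, "tz":-0.002, "finger_gap":0}, {"finger_gap":0}, {"finger_gap":0}, {"finger_gap":0}, {"finger_gap":0}, {"finger_gap":0}]'

```text
t: 11.83
tcp_pos: [0.6046, -0.1085, 0.1789]
tcp_rot: [0.062, 0.993, -0.006, 0.103]
wrist_force: [0.2, 0.2, -1.2]
finger_gap: -0.0002
gripper_force: 0.0
```

```bash
python3 -c "
from h import *
where()"
```

```text
tip [5.520e+01 1.000e-01 1.682e+02]
cor [6.600e+01 1.000e-01 1.704e+02]
t 11.83 F [ 0.2  0.2 -1.2] j [-0.25  0.18  1.4   0.03  1.36 -1.7 ]
```

Emit:
inch_along --plan '[{"tz":-0.05, "finger_gap":0}, {"tz":-0.05, "finger_gap":0}, {"tz":-0.05, "finger_gap":0}, {"finger_gap":0}, {"finger_gap":0}, {"finger_gap":0}]'

```text
t: 12.33
tcp_pos: [0.5799, -0.1054, 0.2958]
tcp_rot: [0.062, 0.993, -0.006, 0.103]
wrist_force: [0.3, 0.4, -0.2]
finger_gap: -0.0
gripper_force: 0.0
```

```bash
python3 -c "
from h import *
where()
t=cv2.resize(r.camera('top')[140:260,170:360,::-1],(600,380))[:,:400]
a=r.camera('scene')[140:290,190:390,::-1]
cv2.imwrite('pics/shut.png',cv2.resize(a,None,fx=4,fy=4))"
```

```text
tip [3.03e+01 1.00e-01 2.85e+02]
cor [4.110e+01 1.000e-01 2.873e+02]
t 12.33 F [ 0.3  0.4 -0.2] j [-0.25  0.07  1.29  0.03  1.58 -1.7 ]
```

View pics/shut.png

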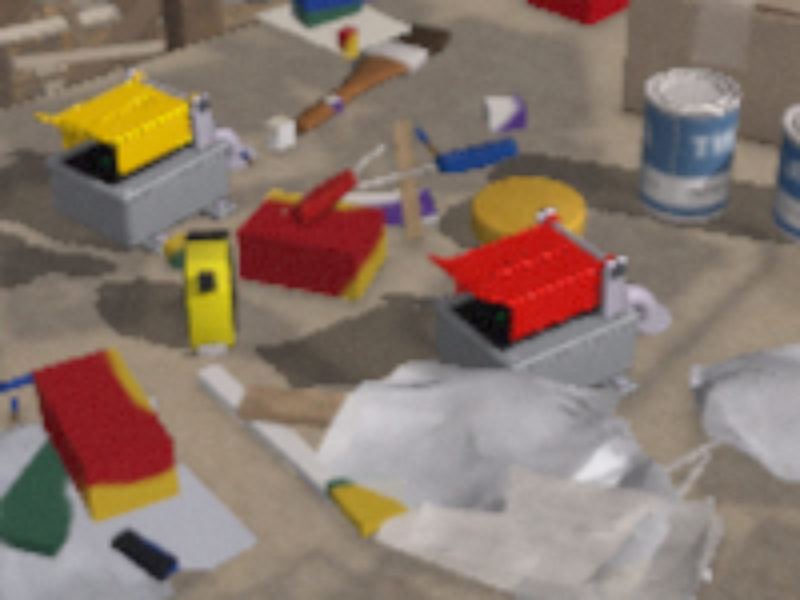

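The red guard is fully shut again, with its lip at (435,260) as at the start. The yellow guard is untouched and the loose things haven't moved. I hand in the job.

```bash
python3 -c "
from workcell import r
print(r.close_job())"
```

```text
the job is handed in; nothing more can be done
None
```

The polisher is switched off: the red guard was flipped up, its toggle pushed over to off, and the guard dropped fully shut; the yellow isolator and the loose things look untouched in the last picture, and the job was handed in at about 12 s of the 51 s allowed (no verdict was returned).

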